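Run the shelf board out to its tape line and hold it for painting

ROBOT

A 6-joint arm with a two-finger parallel gripper is mounted at the origin on the work surface. World frame = base frame: x ahead of the robot, y to its left, z up, the work surface at z = 0. Lengths are in m, angles in rad, forces in N, time in s.
With the tool pointing down it reaches from about 0.4 to 0.825 m from the base axis. Payload 7 kg.
Tool frame: the origin (TCP) lies at the very end of the fingers, on their centre line; the grasp point (between the pads) lies 19 mm behind it (r.tcp_to_grasp is the distance from the TCP to the grasp point, in m); z points along the fingers, y is the line along which they close (so a half turn about z gives the same grasp; the last joint's range is limited). The gripper opens to 88 mm and grips with 3 to 60 N. Pads are 19 mm wide; open, the fingers measure 130 mm over their backs; the gripper's body (78 mm by 193 mm) begins 47 mm behind the grasp point.
Start: joints at [1.536, 0.359, 0.012, 0, -1.224, -0.288], TCP at [0.214, 0.64, 0.194] pointing down, gripper open.
Joint ranges: [-3.07, 3.07], [-1.43, 2.12], [-1.02, 1.25], [-3.03, 1.67], [-3.05, -0], [-3.03, 3.03]. Speed limits (rad/s): [2.39, 2.39, 3.01, 3.14, 3.14, 3.14].

INTERFACE

Orientations are given as [roll, pitch, yaw] about the fixed x, y, z axes, in that order (R = Rz(yaw) Ry(pitch) Rx(roll)).
In Python, from plant import r, eoat, planner, observe, eyes, job gives the robot as it stands. The module is installed in compiled form; this text tells all that it offers. Calls block until the motion is done:
- r.move_to(position, orientation): joint-space move of the TCP to a pose.
- r.movel(position, rate=0.15, rotation=None): straight line of the TCP; rotation=None keeps the orientation; rate is the mean speed in m/s.
- r.set_joints(angles): joint-space move.
- eoat.open_jaws() and eoat.grasp(force=None): open the fingers fully, or close them until they stop; force is the grip in N (None keeps the last).
- r.sleep(seconds).
- planner.solve_ik(position, orientation): joint angles nearest the present ones, or None.
- observe(): the state.
- eyes.read_camera(name): name is "scene" or "top" or "wrist"; returns the picture (384x512x3 uint8, red, green, blue); there is no depth.
- eyes.calibration(name): a dict with "K" (3x3 intrinsics, pixels), "origin" and "rotation" of the camera in the world; the wrist camera has in their place "T_tool_cam" (4x4, takes a point from camera to tool coordinates, whose origin is the TCP and whose axes are the flange's). Camera axes: x right, y down, z forward; pixel columns grow to the right and rows downward; lengths in m; the calibration is good to about 2 mm. A picture is of the moment at which its call begins: read the wrist's pose just before it. calibration takes no time and is no camera call.
A pose or a line that the arm cannot do raises r.Unreachable and nothing moves.
- job.hand_in(): hands the job in; it is judged then, once.
The state is a dict: "t": time; "qpos": joint angles; "dq": joint speeds; "tau": joint torques, N m; "tcp_pos": TCP position; "ee_rot": TCP orientation; "ft_force": force on the tool from outside, world axes, zero at the start; "moment": the same for the moment, N m; "opening": finger opening in m; "finger_force": force on a finger pad.
Only numpy, scipy, OpenCV 4.12 (cv2) and the standard library are available. Lean on these libraries where they do the work, as an engineer would, in place of code of your own. Each camera call takes 0.05 s, during which the arm holds its last target. There are 200 camera calls.

TASK

The bare grey end of the shelf board must now be painted all round. Lift the paint pot off the board by its bail and stand it upright on the drip card on the bench beside, then slide the board along the deck, without lifting it or letting it tip, bare end first out over the stand's right-hand edge and square to it, until the blue tape line lies over that edge. Finish while still holding the purple tail, so that the board stays flat on the deck with its bare end hanging out level (let go and it tips), and leave everything else where it stands.

Things in the scene. Friction and masses are not known exactly. Their poses are not given: they have to be found in the camera images.
- board: Shelf plank of wood, 300 long x 65 wide x 18 thick, about 0.23 kg, evenly balanced, lying loose and flat on the stand's deck. Origin: centre of its underside; z up, y along its length. The +y end (tail, 114 mm from the tape on) is purple, the -y end (186 mm) bare grey primer. Pinch it across its width from above: the deck beside it is free for 35 mm or more.
- board_mark (a point): Middle of the blue tape line across the board, 12 mm wide, on its top face (18 mm above its underside), 36 mm from the board's middle towards the tail, 186 mm from the bare end. Axes as the board's. With the tape over the stand's edge most of the board overhangs and it tips if unheld; a few newtons on the tail hold it.
- stand: Work stand fixed to the bench: dark square-tube frame with a flat plywood deck 250 (x) x 280 (y), top of the deck 100 mm above the bench. Origin: on the bench under the deck's middle; z up. The board is to go out over the edge at its -y end (to the robot's right), where nothing stands below.
- stand_edge (a point): Middle of the stand's outward edge: top of the deck at its -y end (140 mm from the stand's middle). The edge runs along the stand's x; outward is the stand's -y. Axes as the stand's.
- pot: Lidded paint pot, dark tin with a purple band, 80 dia x 96 to the lid, 0.3 to 0.6 kg, standing on the bare half of the board. A stiff wire bail always stands upright over it in its y-z plane (92 wide). Origin: centre of its underside; z up.
- pot_grip (a point): Middle of the black roll grip on top of the bail, 145 mm above the pot's underside: a bar 16 dia and 60 long along the pot's y, 42 mm clear above the lid; pinch it from above across the pot's x.
- card: Brown drip card of cardboard, 160 x 160 x 4 mm, fixed flat on the bench to the left of the stand. Origin: centre of its underside, on the bench; x and y along its sides.
- tin1: Bystander: hardener tin, steel and black with a red screw cap, 72 dia x 138. Origin: centre of its underside.
- tin2: Bystander: second hardener tin of the same kind. Origin: centre of its underside.
- squeeze: Bystander: white squeeze bottle with a bent clear spout, 60 dia x 168. Origin: centre of its underside.
- quart: Bystander: dark lidded paint can, purple on its lid, 108 dia x 118. Origin: centre of its underside.
- cup: Bystander: clear plastic mixing cup, 80 dia at the rim x 88, light. Origin: centre of its underside.
- jar: Bystander: small magenta jar with a black cap, 42 dia x 54, standing on the far side of the deck. Origin: centre of its underside.
- roll: Bystander: yellow roll of tape lying flat on the far side of the deck, 60 outer dia x 19. Origin: centre of its underside.
Things that resemble listed ones, but are neither listed nor needed, are in the scene too. Leave any orange or yellow look-alike of the pot alone.

How it is judged:
By the outcome, as a careful person would: the job done as asked, in the order asked, and still so for the second after the job is handed in, while the arm keeps its last pose, push and grip.
It also fails if it takes over 51 s, if anything falls off the work surface, if the arm or the gripper's body presses on something with over 40 N, if the wrist force passes 120 N, or if a joint passes its speed limit or range.

## Working session

There is one attempt and no reset: what is moved stays moved. The work goes in short steps, each a Python script; the robot and the scene stay as the last script left them, time stands still between calls to the robot, and variables do not carry over. Pictures are saved under pics/ and viewed, at most 10 in all, crops included, and the job is handed in when it is done.

```bash
mkdir -p pics; ls; python3 - <<'E'
from plant import r,eoat,planner,observe,eyes,job
import cv2,numpy as np
for n in("scene","top"):
    im=eyes.read_camera(n); cv2.imwrite(f"pics/{n}0.png",im[:,:,::-1])
    c=eyes.calibration(n);print(n,{k:np.round(v,4).tolist() for k,v in c.items()})
print({k:np.round(v,4).tolist() for k,v in eyes.calibration("wrist").items()})
s=observe();print(s['t'],s['tcp_pos'],s['ee_rot'],s['opening'],r.tcp_to_grasp)
E
```

```text
pics
scene {'K': [[405.941, 0.0, 254.6254], [0.0, 405.941, 190.5282], [0.0, 0.0, 1.0]], 'origin': [1.1364, 0.3225, 1.0419], 'rotation': [-2.4691, -0.0084, 2.1276]}
top {'K': [[349.6437, 0.0, 249.963], [0.0, 349.6437, 191.3502], [0.0, 0.0, 1.0]], 'origin': [0.3764, -0.0641, 1.3817], 'rotation': [-3.0054, 0.0064, -1.581]}
{'K': [[289.1319, 0.0, 258.6199], [0.0, 289.1319, 190.7454], [0.0, 0.0, 1.0]], 'T_tool_cam': [[0.0004, -0.9547, -0.2976, 0.0813], [1.0, 0.001, -0.002, 0.0007], [0.0022, -0.2976, 0.9547, -0.1907], [0.0, 0.0, 0.0, 1.0]]}
0.1 [0.21400431 0.63965421 0.19351488] [ 3.14008085e+00 -1.32081476e-04 -3.22904797e-01] 0.08751086089550852 0.0188
```

View pics/scene0.png

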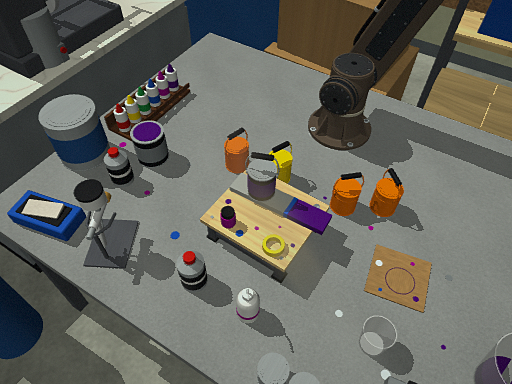

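View pics/top0.png

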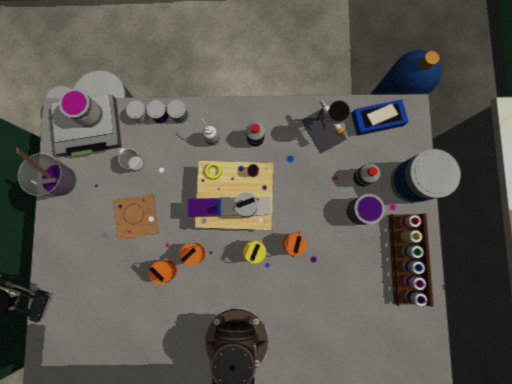

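```bash
cat > h.py <<'E'
from plant import r,eoat,planner,observe,eyes,job
import cv2,numpy as np
from scipy.spatial.transform import Rotation as Ro
def cam(name,s=None):
    c=eyes.calibration(name)
    if name!="wrist": return c["K"],np.array(c["origin"]),Ro.from_euler('xyz',c["rotation"]).as_matrix() if np.ndim(c["rotation"])==1 else np.array(c["rotation"])
    R=Ro.from_euler('xyz',s['ee_rot']).as_matrix();T=np.array(c["T_tool_cam"])
    return c["K"],np.array(s['tcp_pos'])+R@T[:3,3],R@T[:3,:3]
def ray(C,uv):
    K,o,R=C; return o,R@np.linalg.solve(K,[uv[0],uv[1],1.])
def atz(C,uv,z):
    o,d=ray(C,uv); return o+d*(z-o[2])/d[2]
def tri(*obs): # (C,uv)...
    A=np.zeros((3,3));b=np.zeros(3);L=[]
    for C,uv in obs:
        o,d=ray(C,uv);d=d/np.linalg.norm(d);P=np.eye(3)-np.outer(d,d);A+=P;b+=P@o;L.append((o,P))
    x=np.linalg.solve(A,b);return x,[float(np.linalg.norm(P@(x-o))) for o,P in L]
def proj(C,X):
    K,o,R=C;p=K@(R.T@(np.asarray(X)-o));return p[:2]/p[2]
def shot(name,path=None):
    s=observe();im=eyes.read_camera(name)
    if path: cv2.imwrite(path,im[:,:,::-1])
    return im,cam(name,s)
E
python3 - <<'E'
import cv2
a=cv2.imread('pics/top0.png')[150:280,100:300];cv2.imwrite('pics/topc.png',cv2.resize(a,None,fx=4,fy=4,interpolation=cv2.INTER_CUBIC))
a=cv2.imread('pics/scene0.png')[120:320,195:445];cv2.imwrite('pics/scenec.png',cv2.resize(a,None,fx=3,fy=3,interpolation=cv2.INTER_CUBIC))
E
```

```text
(no output)
```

View pics/topc.png

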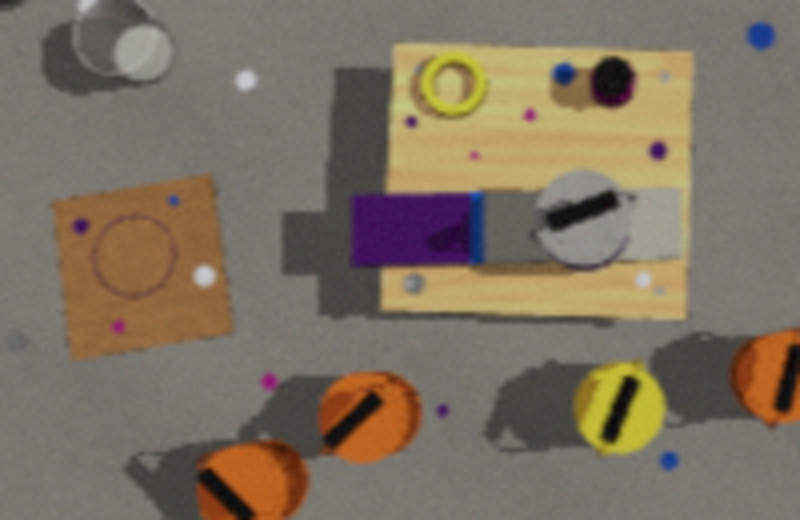

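View pics/scenec.png

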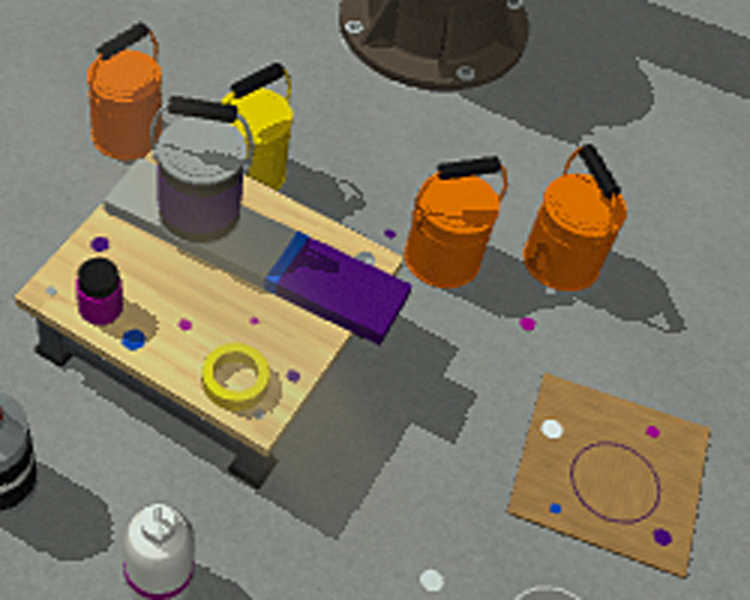

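```bash
python3 - <<'E'
from h import *
np.set_printoptions(precision=4,suppress=True)
T=cam("top");S=cam("scene")
t=lambda x,y:(100+(x+.5)/4-.5,150+(y+.5)/4-.5)
s=lambda x,y:(195+(x+.5)/3-.5,120+(y+.5)/3-.5)
for n,a,b in [("grip",(582,209),(203,110)),("gripE1",(548,222),(236,112)),("gripE2",(617,196),(170,104)),("tape",(476,229),(287,262)),("cardc",(134,256),(615,482)),("deckFL",(394,44),(272,448)),("deckFR",(693,53),(17,297)),("deckNL",(380,311),(402,263)),("tailfar",(352,196),(380,335)),("tailnear",(351,266),(411,287)),
 ("orange1 grip",(352,420),(470,168)),("yellow grip",(620,409),(259,79)),("jartop",(612,79),(98,274))]:
    print(n,*tri((T,t(*a)),(S,s(*b))))
for n,l,z in [("deck",[(394,44),(693,53),(686,319),(380,311)],.1),("board",[(352,196),(682,188),(680,260),(351,266),(476,194),(476,264)],.118),("card",[(52,202),(212,176),(233,332),(70,359)],.004)]:
    P=np.array([atz(T,t(*p),z) for p in l]);print(n);print(P[:,:2], P[:4].mean(0))
E
```

```text
grip [ 0.4963 -0.0434  0.2614] [0.0009088575813522991, 0.0009088575813523198]
gripE1 [ 0.4858 -0.0161  0.2649] [0.0009370649795496095, 0.0009370649795497053]
gripE2 [ 0.5064 -0.0715  0.2622] [0.0007249360773280946, 0.0007249360773281365]
tape [0.496  0.0556 0.1072] [0.0021859991032064504, 0.0021859991032064426]
cardc [ 0.4823  0.4056 -0.0006] [0.0013209609941612225, 0.0013209609941612717]
deckFL [0.6711 0.1356 0.0977] [0.0002211382154826798, 0.0002211382154826894]
deckFR [ 0.6599 -0.1451  0.0948] [0.0002963267097313067, 0.00029632670973141364]
deckNL [0.4231 0.1454 0.0869] [0.0027117982361381057, 0.0027117982361380523]
tailfar [0.5269 0.1681 0.1134] [0.0024358963587081148, 0.002435896358708119]
tailnear [0.4629 0.1687 0.1121] [0.0020859359498787734, 0.0020859359498786806]
orange1 grip [0.3259 0.1611 0.1429] [0.0010950942819822327, 0.0010950942819820991]
yellow grip [ 0.3329 -0.0723  0.1453] [0.0003799824555110124, 0.0003799824555110159]
jartop [ 0.6264 -0.0704  0.1476] [0.0024236461422181, 0.0024236461422179924]
deck
[[ 0.6705  0.1354]
 [ 0.6586 -0.1445]
 [ 0.4113 -0.1334]
 [ 0.4215  0.1458]] [0.5405 0.0008 0.1   ]
board
[[ 0.5254  0.1695]
 [ 0.5294 -0.131 ]
 [ 0.4639 -0.128 ]
 [ 0.4617  0.1695]
 [ 0.526   0.0566]
 [ 0.4623  0.0564]] [0.4951 0.02   0.118 ]
card
[[0.5361 0.4889]
 [0.5604 0.3304]
 [0.4059 0.3055]
 [0.3813 0.4645]] [0.4709 0.3973 0.004 ]
```

```bash
python3 - <<'E'
from h import *
np.set_printoptions(precision=4,suppress=True)
r.movel([.214,.64,.34],rate=.25)
p=[.496,-.0435,.345]
ys=[np.radians(110.4),np.radians(-69.6)]
q=[planner.solve_ik(p,[np.pi,0,y]) for y in ys];print(q)
b=min([i for i in range(2) if q[i] is not None],key=lambda i:abs(q[i][5]))
r.move_to(p,[np.pi,0,ys[b]])
s=observe();print(ys[b],s['t'],s['tcp_pos'],s['ft_force'])
im,C=shot("wrist","pics/w1.png");np.savez("w1.npz",K=C[0],o=C[1],R=C[2])
print(proj(C,[.496,-.0434,.263]),observe()['t'])
E
```

```text
[array([ 2.6587, -1.3837, -0.1007,  0.    , -2.8537,  0.839 ]), array([ 0.308 , -0.0032, -0.1007,  0.    , -1.4732,  0.0481])]
-1.2147491593880533 3.45 [ 0.4962 -0.0429  0.3449] [-0.1865  0.5213  0.3334]
[259.2482 186.6853] 3.5
```

View pics/w1.png

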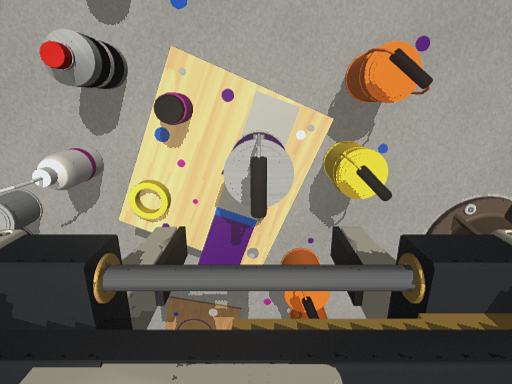

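The wrist view shows the black grip running from (259,157) to (259,217). Its centre at (259,187) matches the projected estimate, and the yaw is aligned, so I'll grasp and lift.

```bash
python3 - <<'E'
from h import *
np.set_printoptions(precision=4,suppress=True)
r.movel([.496,-.0434,.244],rate=.12)
eoat.grasp(40)
s=observe();print(s['t'],s['opening'],s['ft_force'],s['finger_force'],s['tcp_pos'])
if s['opening']<.012 or s['opening']>.022: raise SystemExit
r.movel([.496,-.0434,.256],rate=.05)
r.sleep(.1);s=observe();print(s['t'],s['opening'],s['ft_force'],s['finger_force'],s['tcp_pos'])
r.movel([.496,-.0434,.325],rate=.12)
im,C=shot("wrist","pics/w2.png");im,C=shot("top","pics/t2.png")
s=observe();print(s['t'],s['opening'],s['ft_force'],s['tcp_pos'])
a=cv2.imread('pics/w2.png');b=cv2.imread('pics/t2.png')[150:278,130:300]
cv2.imwrite('pics/c2.png',np.hstack([cv2.resize(a,(400,300)),cv2.resize(b,(400,300))]))
E
```

```text
5.9167 0.0005129254164648762 [-0.0523  0.1121  0.0099] 0.0 [ 0.496  -0.0434  0.244 ]
```

```bash
python3 - <<'E'
from h import *
im,C=shot("wrist","pics/w2.png");print(proj(C,observe()['tcp_pos']))
im,C=shot("scene","pics/s2.png");print(proj(C,observe()['tcp_pos']))
a=cv2.imread('pics/w2.png');b=cv2.imread('pics/s2.png')[60:240,180:420]
cv2.imwrite('pics/c2.png',np.hstack([cv2.resize(a,(400,300)),cv2.resize(b,(400,300))]))
s=observe();print(s['t'],s['ee_rot'],s['qpos'],s['opening'])
E
```

```text
[258.82540618 219.98733712]
[262.57279978 160.80515765]
6.0167 [-3.14155325e+00  1.55261635e-05 -1.21472944e+00] [ 3.08184022e-01  3.23178757e-02 -2.87726298e-01 -1.83250393e-05
 -1.25071354e+00  4.78886344e-02] 0.0004583058559342227
```

View pics/c2.png

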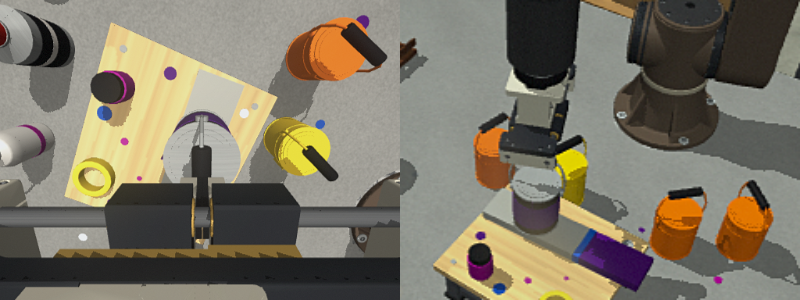

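```bash
python3 - <<'E'
from h import *
s=observe();C=cam("wrist",s);R=Ro.from_euler('xyz',s['ee_rot']).as_matrix()
for z in(0,-.019,-.04):print(z,proj(C,s['tcp_pos']+R@[0,0,z]))
for x in(-.03,0,.03):
  print('bar',proj(C,np.array([.496,-.0434,.263])+R@[x,0,0]))
a=cv2.imread('pics/w2.png')[150:340,180:340];b=cv2.imread('pics/s2.png')[110:210,220:310]
cv2.imwrite('pics/c3.png',np.hstack([cv2.resize(a,(480,570)),cv2.resize(b,(315,570)) if 0 else cv2.resize(b,(320,356)) if 0 else cv2.copyMakeBorder(cv2.resize(b,(315,350)),0,220,0,0,cv2.BORDER_CONSTANT)]))
E
```

```text
0 [258.78352647 220.0030566 ]
-0.019 [258.75480951 231.54879766]
-0.04 [258.71587118 247.20407292]
bar [258.79846882 271.63591232]
bar [258.82503604 231.54088619]
bar [258.85426319 187.43152355]
```

View pics/c3.png

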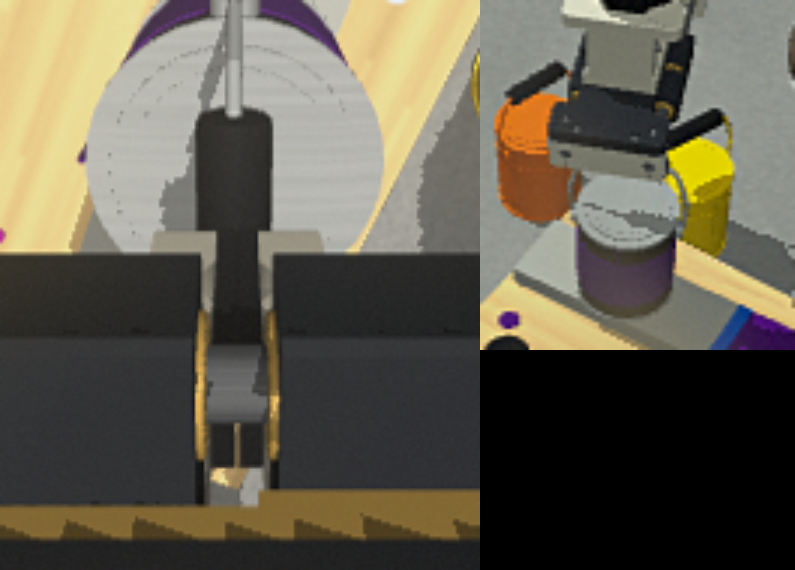

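The fingers closed fully without touching the bar. In the wrist view the real fingertips sit at row 227, but the reported TCP predicts about row 207, so the fingers seem to end above the reported TCP. I'll open and go lower, which still leaves clearance to the lid either way, and check the contact.

```bash
python3 - <<'E'
from h import *
np.set_printoptions(precision=4,suppress=True)
eoat.open_jaws()
s=observe();print('open',s['opening'])
for z in (.236,.228):
    r.movel([.496,-.0434,z],rate=.06); s=observe();print(s['t'],s['tcp_pos'],s['ft_force'])
eoat.grasp(40);s=observe();print(s['t'],s['opening'],s['ft_force'],s['finger_force'])
im,C=shot("wrist","pics/w3.png")
a=cv2.imread('pics/w3.png')[150:340,130:390]
cv2.imwrite('pics/c4.png',cv2.resize(a,(780,570)))
E
```

```text
open 0.08741067519857576
7.7417 [ 0.4956 -0.0435  0.2353] [ 0.6418  0.302  -0.2883]
8.025 [ 0.4957 -0.0435  0.2275] [-0.3434 -0.2549  0.0786]
9.1667 0.014880716912355176 [ 0.765  -0.2396 -0.9546] 39.99980449676514
```

```bash
python3 - <<'E'
from h import *
np.set_printoptions(precision=4,suppress=True)
eoat.open_jaws()
for z in (.223,.219):
    r.movel([.496,-.0434,z],rate=.06); s=observe();print(s['t'],s['tcp_pos'],s['ft_force'])
    if np.linalg.norm(s['ft_force'])>5: break
eoat.grasp(45);s=observe();print(s['t'],s['opening'],s['ft_force'],s['finger_force'])
z=s['tcp_pos'][2]
r.movel([.496,-.0434,z+.01],rate=.06)
s=observe();print(s['t'],s['opening'],s['ft_force'],s['finger_force'])
im,C=shot("wrist","pics/w3.png")
a=cv2.imread('pics/w3.png')[150:340,130:390]
cv2.imwrite('pics/c4.png',cv2.resize(a,(780,570)))
E
```

```text
10.7333 [ 0.4957 -0.0435  0.2225] [-0.1086  0.0061 -0.0705]
10.9833 [ 0.4958 -0.0434  0.2187] [-0.588  -0.3034 -0.1982]
12.125 0.01478552052966658 [1.9379 0.3723 0.8088] 44.999788999557495
12.4417 0.014674719718127156 [ 0.0901  0.187  -4.9328] 44.99853551387787
```

View pics/c4.png

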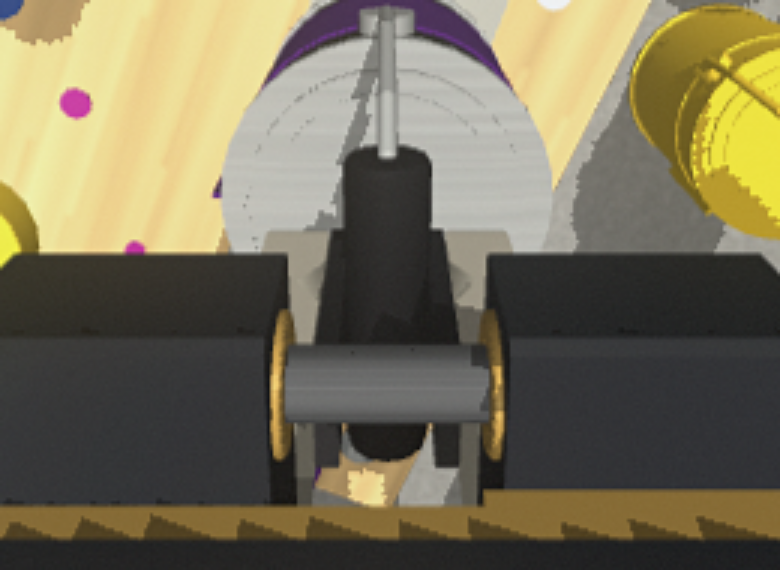

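The bar is firmly between the pads, and the measured weight is about 5 N. Next I'll carry the pot to the card and set it down, checking force.

```bash
python3 - <<'E'
from h import *
np.set_printoptions(precision=4,suppress=True)
r.movel([.496,-.0434,.29],rate=.12)
s=observe();print(s['t'],s['opening'],s['ft_force'])
r.movel([.475,.401,.29],rate=.17)
r.movel([.475,.401,.115],rate=.12)
r.sleep(.3);s=observe();w=s['ft_force'][2];print(s['t'],s['opening'],s['ft_force'],s['tcp_pos'])
z=.111
while z>.096:
    r.movel([.475,.401,z],rate=.04);s=observe();f=s['ft_force'][2]
    print(z,s['tcp_pos'][2],f)
    if f-w>2.5: break
    z-=.0015
im,C=shot("scene","pics/s5.png")
s=observe();print(s['t'],s['tcp_pos'])
E
python3 -c "
import cv2
a=cv2.imread('pics/s5.png')[130:330,250:450];cv2.imwrite('pics/c5.png',cv2.resize(a,(560,560)))"
```

```text
13.15 0.014475381190958153 [ 0.4848  0.0881 -4.6129]
17.825 0.015052240373374527 [-0.3386  0.3593 -4.2592] [0.4751 0.4011 0.1153]
0.111 0.11051617452282106 -4.023503406519775
0.1095 0.10933262005437344 -4.014356084769526
0.108 0.10787720188539746 -5.0534163059011155
0.1065 0.10634909326046221 -4.485371485020063
0.105 0.1051170985221419 -3.8465363436696904
0.1035 0.10493200192821549 6.009950491359503
19.375 [0.4757 0.4014 0.1049]
```

View pics/c5.png

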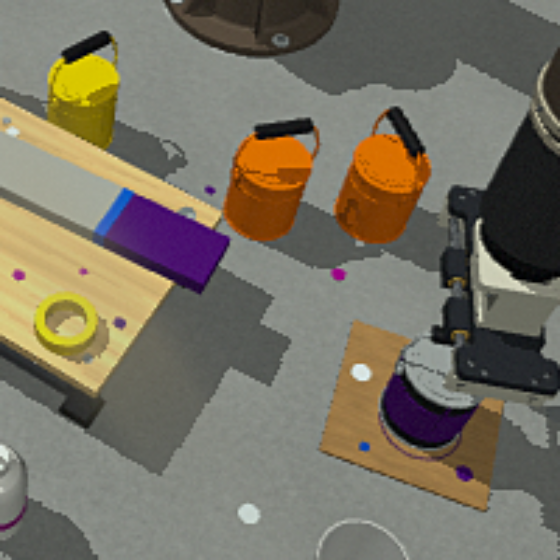

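Contact came at TCP 0.105, as predicted for a pot standing upright on the 4 mm card. I'll release, retreat straight up, hover over the tail, and measure the board and pot numerically.

```bash
python3 - <<'E'
from h import *
np.set_printoptions(precision=4,suppress=True)
r.movel([.475,.401,.1055],rate=.04)
s=observe();print(s['ft_force'],s['moment'])
eoat.open_jaws()
s=observe();print(s['t'],s['ft_force'])
r.movel([.475,.401,.215],rate=.15)
r.move_to([.494,.122,.24],[np.pi,0,-np.pi/2+.011])
s=observe();print(s['t'],s['tcp_pos'],s['qpos'])
im,C=shot("wrist","pics/w6.png");np.savez("w6.npz",K=C[0],o=C[1],R=C[2],im=im)
t,T=shot("top","pics/t6.png"); np.savez("t6.npz",im=t)
print('t',observe()['t'])
hsv=cv2.cvtColor(im,cv2.COLOR_RGB2HSV)
pu=cv2.inRange(hsv,(128,90,30),(155,255,255));bl=cv2.inRange(hsv,(100,110,40),(122,255,255))
for nm,m in(("pu",pu),("bl",bl)):
    n,l,st,c=cv2.connectedComponentsWithStats(m)
    for i in np.argsort(-st[1:,4])[:3]+1: print(nm,st[i],c[i],atz(C,c[i],.118))
# pot in top view: dark bar pixels near expected
e=proj(T,[.475,.401,.149]);print('expected grip px',e)
g=t.max(2);u,v=np.round(e).astype(int);w=(g[v-16:v+17,u-16:u+17]<45).astype(np.uint8)
n,l,st,c=cv2.connectedComponentsWithStats(w)
for i in range(1,n):
    if st[i,4]>8: print(st[i],c[i]+[u-16,v-16],atz(T,c[i]+[u-16,v-16],.149))
E
```

```text
[ 0.0256 -0.8183 -1.4515] [-0.0795 -0.1642  0.001 ]
20.8917 [ 0.0928  0.3649 -0.4396]
22.8583 [0.4942 0.1227 0.2397] [ 0.6295  0.0549 -0.2734 -0.0001 -1.2426 -0.6177]
t 22.9583
pu [ 226  121   61   95 5545] [256.1778 167.2867] [0.4974 0.112  0.118 ]
pu [246 301  45  17 592] [268.3514 310.299 ] [0.4798 0.3021 0.118 ]
pu [165 164   9  10  67] [168.9851 168.4328] [0.5939 0.1145 0.118 ]
bl [225 109  63  12 753] [255.9588 114.4794] [0.4982 0.0556 0.118 ]
bl [104  21  22  23 386] [114.671   31.7435] [ 0.6355 -0.0201  0.118 ]
bl [229 295   5   4  18] [231.     296.3333] [0.528  0.2812 0.118 ]
expected grip px [120.452  212.4746]
[ 0 22  8 11 15] [107.5333 223.4667] [0.4367 0.4451 0.149 ]
```

```bash
python3 - <<'E'
import numpy as np,cv2
from h import atz
np.set_printoptions(precision=4,suppress=True)
d=np.load("w6.npz");C=(d['K'],d['o'],d['R']);im=d['im']
hsv=cv2.cvtColor(im,cv2.COLOR_RGB2HSV);pu=cv2.inRange(hsv,(128,90,30),(155,255,255))
L=[];R=[]
for v in range(124,205,3):
    x=np.flatnonzero(pu[v,190:320])+190
    L.append(atz(C,(x[0]-.5,v),.118)[:2]);R.append(atz(C,(x[-1]+.5,v),.118)[:2])
L=np.array(L);R=np.array(R)
for P in(L,R):
    p=np.polyfit(P[:,1],P[:,0],1);print('slope',p[0],'x at .12',np.polyval(p,.12),'x at -.139',np.polyval(p,-.139),'rms',np.std(P[:,0]-np.polyval(p,P[:,1])))
t=np.load("t6.npz")['im'];g=t.max(2);print(g[196:230:2,104:138:2])
E
```

```text
slope -0.00628059806150004 x at .12 0.5296376879149892 x at -.139 0.5312643628129178 rms 0.0003556878530099693
slope -0.010844954856688594 x at .12 0.4651445356228653 x at -.139 0.4679533789307477 rms 0.0002954397946386871
[[135 137 126  80  49  50  52  56  65  64  71  73  76  77  78  53  53]
 [139 124  68  51  54  59  64  66  66  73  75  76  79  82  82  83  60]
 [ 96  52  52  55  59  64  67  68  71  76  79  76  80  84  87  83  84]
 [ 47  50  55  59  63  67  69  73  75  78  78  83  82  80  84  82  81]
 [ 51  58  63  64  68  70  74  73  80  81  81  83  82  81  79  83  80]
 [ 59  61  62  66  69  77  80  81  83  82  82  79  81  86  83  85  78]
 [ 69  68  69  71  76  79  82  82  79  81  85  80  83  84  81  79  80]
 [ 66  70  73  79  78  79  87  83  81  81  81  82  85  81  77  77  73]
 [ 69  74  78  78  81  79  82  82  84  82  80  84  78  78  78  75  72]
 [ 74  81  81  77  81  81  82  82  82  78  83  80  76  74  74  72  69]
 [ 74  82  83  77  82  80  80  82  82  82  81  75  78  74  72  70  61]
 [ 44  77  83  80  82  80  80  80  81  77  76  72  73  71  71  68  63]
 [ 48  59  79  79  83  80  77  77  78  74  76  71  71  70  65  66  61]
 [100  40  74  81  80  79  79  75  74  68  72  71  69  69  63  59  52]
 [166  84  33  73  78  78  75  69  71  71  67  65  66  65  62  55  58]
 [181 148  62  43  77  75  74  70  71  67  67  65  58  56  60  55  49]
 [181 176 141  58  47  70  69  73  65  69  63  59  62  57  48  46  43]]
```

```bash
python3 - <<'E'
from h import *
np.set_printoptions(precision=4,suppress=True)
x,y=.4967,.1225
r.movel([x,y,.115],rate=.15,rotation=[np.pi,0,-np.pi/2+.0085])
r.sleep(.15);f0=observe()['ft_force'][2]
for z in (.104,.094,.088,.084,.081,.0785,.076):
    r.movel([x,y,z],rate=.06);s=observe();f=s['ft_force'][2]-f0
    print(z,s['tcp_pos'][2],round(f,2))
    if f>3:
        z+=.0025;r.movel([x,y,z],rate=.05);break
eoat.grasp(40);r.sleep(.15)
s=observe();print(s['t'],s['opening'],s['tcp_pos'],s['ft_force'],s['finger_force'],z)
im,C=shot("wrist","pics/w7.png");np.savez("w7.npz",K=C[0],o=C[1],R=C[2],im=im)
hsv=cv2.cvtColor(im,cv2.COLOR_RGB2HSV);bl=cv2.inRange(hsv,(100,110,40),(122,255,255))
n,l,st,c=cv2.connectedComponentsWithStats(bl)
for i in np.argsort(-st[1:,4])[:3]+1: print(st[i],c[i],atz(C,c[i],.118))
E
```

```text
0.104 0.10347980985025268 -1.01
0.094 0.09346909238793358 0.25
0.088 0.08761609631455444 -0.15
0.084 0.0837750716180395 0.28
0.081 0.08082749149653409 -0.08
0.0785 0.0783450420899606 -0.47
0.076 0.07580000681251958 -0.18
26.6583 0.06450798467446653 [0.4968 0.1225 0.0761] [0.3954 0.0479 0.106 ] 39.99764621257782 0.076
[ 193  117  131   25 3136] [258.2825 129.3788] [0.4978 0.055  0.118 ]
```

Gripped at 64.5 mm, which is the board's width. Now I'll slide and rotate it square, stopping 20 mm short to measure the tape against the edge.

```bash
python3 - <<'E'
from h import *
np.set_printoptions(precision=4,suppress=True)
R1=[np.pi,0,-np.pi/2-.042]
r.movel([.4888,-.0505,.0758],rate=.09,rotation=R1)
r.sleep(.1)
s=observe();print(s['t'],s['opening'],s['tcp_pos'],s['ee_rot'],s['ft_force'],s['moment'])
im,C=shot("wrist","pics/w8.png");np.savez("w8.npz",K=C[0],o=C[1],R=C[2],im=im)
t,T=shot("top","pics/t8.png");sc,S=shot("scene","pics/s8.png")
hsv=cv2.cvtColor(im,cv2.COLOR_RGB2HSV);bl=cv2.inRange(hsv,(100,110,40),(122,255,255))
n,l,st,c=cv2.connectedComponentsWithStats(bl)
for i in np.argsort(-st[1:,4])[:2]+1:
    print(st[i],c[i],atz(C,c[i],.118))
# predicted edge pixels
for x in(.42,.45,.53,.56,.6): print(x,proj(C,[x,-.139-.045*(x-.535),.1]))
a=cv2.imread('pics/w8.png');b=cv2.imread('pics/s8.png')[130:330,200:440]
c=cv2.imread('pics/t8.png')[150:270,100:300]
m=np.zeros((600,800,3),np.uint8);m[:384,:512]=a;m[384:600,:260]=cv2.resize(b,(260,216));m[0:288//1,512:800]=cv2.resize(b[:,:240],(288,288));m[384:600,260:620]=cv2.resize(c,(360,216))
cv2.imwrite('pics/c8.png',m)
E
```

```text
28.8833 0.06440563392358722 [ 0.4891 -0.0505  0.076 ] [-3.1411 -0.0002 -1.6124] [-0.0214  2.2029  5.0525] [ 1.0542 -0.0787 -0.1285]
[ 193  118  131   24 3118] [258.042  129.4509] [ 0.4869 -0.1179  0.118 ]
[483  94  21  21 341] [492.8886 103.7977] [ 0.3709 -0.1256  0.118 ]
0.42 [379.5035  91.4518]
0.45 [324.4443  91.2343]
0.53 [177.6309  90.6544]
0.56 [122.5801  90.437 ]
0.6 [49.1824 90.1471]
```

View pics/c8.png

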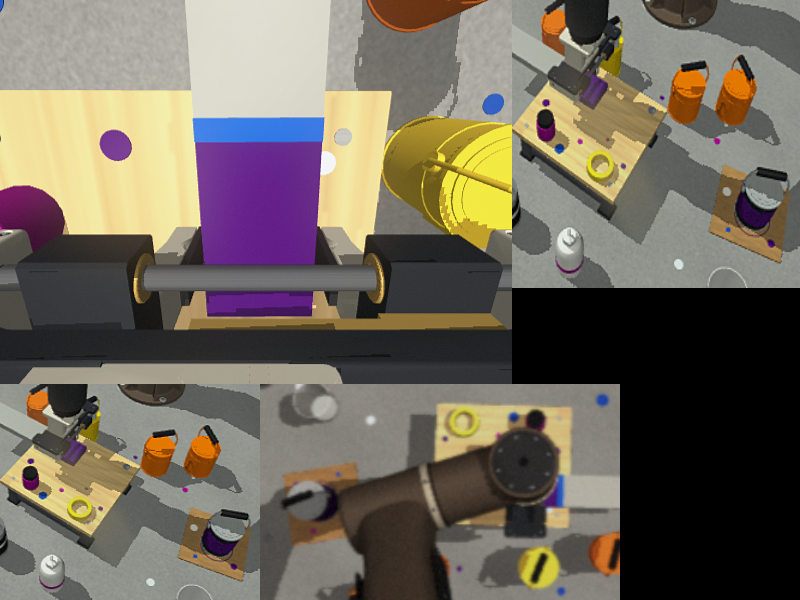

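The wrist view shows the deck edge at row ~91, level and parallel to the tape (rows 118–142). The pot stands upright on the card. I'll refine the edge position numerically, then make the final advance.

```bash
cat > e.py <<'E'
from h import *
def edge(C,im):
    sat=cv2.GaussianBlur(cv2.cvtColor(im,cv2.COLOR_RGB2HSV)[:,:,1],(3,3),0).astype(int);P=[]
    for u in list(range(20,175,5))+list(range(338,382,4)):
        v0=int(proj(C,[.5,-.137,.1])[1]);s=sat[v0-12:v0+13,u];g=np.diff(s);k=np.argmax(g)
        if g[k]>12: P.append(atz(C,(u,v0-12+k+.5),.1)[:2])
    P=np.array(P)
    for _ in range(3):
        p=np.polyfit(P[:,0],P[:,1],1);e=P[:,1]-np.polyval(p,P[:,0]);P=P[abs(e)<max(.0012,1.5*e.std())]
    return p,len(P),e.std()
def tape(C,im):
    bl=cv2.inRange(cv2.cvtColor(im,cv2.COLOR_RGB2HSV),(100,110,40),(122,255,255))
    P=[]
    for u in range(200,318,4):
        v=np.flatnonzero(bl[:230,u])
        v=v[v>60]
        if len(v)>8: P.append(atz(C,(u,v.mean()),.118)[:2])
    P=np.array(P);return np.polyfit(P[:,0],P[:,1],1)
E
python3 - <<'E'
from e import *
d=np.load("w8.npz");C=(d['K'],d['o'],d['R'])
p,n,e=edge(C,d['im']);q=tape(C,d['im']);print('edge',p,n,e,np.polyval(p,.487),'tape',q,np.polyval(q,.487))
E
```

```text
edge [-0.04207235 -0.11702897] 42 0.00012129456808692161 -0.13751820687465274 tape [-0.04109694 -0.09787716] -0.11789136305208105
```

```bash
python3 - <<'E'
from e import *
np.set_printoptions(precision=4,suppress=True)
R1=[np.pi,0,-np.pi/2-.042]
x,y=.488,-.0701
r.movel([x,y,.0758],rate=.05,rotation=R1)
for i in range(3):
    r.sleep(.3);s=observe();im,C=shot("wrist",f"pics/w9{i}.png")
    p,n,e=edge(C,im);q=tape(C,im);d=np.polyval(q,.487)-np.polyval(p,.487)
    print(s['t'],s['tcp_pos'],s['opening'],s['ft_force'],s['moment'],'slopes',p[0],q[0],'gap',d,n)
    if abs(d)<.0008 or abs(d)>.005: break
    y-=d;r.movel([x,y,.0758],rate=.05,rotation=R1)
E
```

```text
29.875 [ 0.4883 -0.0704  0.076 ] 0.06438402573141364 [ 1.6066 -1.4992  5.7812] [-0.3382 -0.5353 -0.0642] slopes -0.0424132430628559 -0.03950664785787958 gap 0.0005100127124307852 42
```

```bash
python3 -c "
from plant import job
print(job.hand_in())"
```

```text
the job is handed in; nothing more can be done
None
```

The pot stands upright on the drip card, and the board is slid out square with the blue tape within about 0.5 mm of the edge; the gripper still holds the purple tail, pressing down about 6 N, and I handed the job in at about 30 s.

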